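Take the bayonet cover off the dust filter

TASK

Open the blue dust filter so that its cartridge can be checked: twist the grey cover by its orange grip a quarter turn anticlockwise to free its lugs, lift it off along the leaning canister, and set it down gently, grip upwards and flat, in the square parts tray. Do not drop the cover, and leave the other things on the bench where they are.

Things in the scene. Friction and masses are not known exactly. Their poses are not given: they have to be found in the camera images.
- cover: bayonet cover, 0.15 to 0.26 kg: grey disc 100 mm across, 8 mm thick, orange grip bar on top; beneath, a grey neck 60 mm across, 15 mm deep, with two 20 mm wide lugs along own +y and -y, out to 38 mm from the axis. Origin: on its axis at the disc's underside. Own z: its axis, out of the canister. Set on a flat surface it stands on its neck, origin 15 mm above that surface
- grip (a point): point on the cover's axis inside the orange grip bar, 24 mm above the cover's origin. The bar is 72 mm long along the cover's own x and 18 mm wide along own y (grasp it across this width); it stands from 8 to 38 mm above the cover's origin, 30 mm clear of the disc's top
- pointer (a point): white pointer mark on top of the cover's disc, 42 mm from the axis towards the cover's own -x. It starts by the red mark (locked); the cover is open when it stands at the green mark
- filter_housing: blue filter canister 98 mm across on a steel base plate 145 x 110 mm, fixed to the bench. Origin on the bench under the canister; own z vertical. The canister's axis leans 30 degrees from vertical towards own -x, roughly towards the robot: out of the mouth it points along (-0.5, 0, 0.866) in own axes. The rim has inner tabs that hold the lugs, with a gap at own +y and at -y
- seat (a point): centre of the canister's rim plane, on the leaning axis, 125 mm above the bench and 20 mm from the housing's origin towards its own -x. The cover's origin lies here while it is on. The lugs reach 15 mm below the rim: once open, 20 mm of lift straight along the leaning axis clears them
- open_mark (a point): green mark on the canister's front below the rim. The cover is open when its pointer is here, its own y parallel to the housing's own y: 78 degrees anticlockwise of the locked start, seen from above the cover. The lugs come free from about 10 degrees short of this; a fixed stop ends the turn about 5 degrees past it. The turn needs little force (friction only)
- locked_mark (a point): red mark on the canister's side below the rim: the cover starts with its pointer here, locked (its lugs under the tabs), resting against nothing but friction; a fixed stop lies a few degrees farther clockwise
- parts_tray: square steel parts tray with a black rubber floor, 165 x 165 mm outside, fixed to the bench. Origin under its centre, on the bench. Floor 7 mm above the bench, rim 14 mm high and 4 mm thick
- tea_mug: spotted white mug with a handle, 93 mm tall, a bystander at the back; origin under its middle
- glue_bottle: amber glue bottle with a white nozzle, 46 mm across, 166 mm tall, a bystander at the back; origin under its middle
- sanding_block: cork sanding block 46 x 86 x 27 mm, a bystander lying at the front; origin under its middle
Not all that is in view belongs to the job. Of the things shaped like the cover, the grey one is meant.

How it is judged (in metres and radians):
On the way, in this order (a step that is already met when the one before it is completed fails the run):
1. the cover is turned to its open position while still seated on the housing (angle between the y axis of cover and the y axis of filter_housing, either way round below 0.25 rad and distance between cover and seat below 0.007 m), for 0.05 s.
2. the cover is lifted clear of the housing (distance between cover and seat above 0.04 m), for 0.1 s.
At the end, for the whole second after the job is handed in: the cover lies at rest in the parts tray, its axis within 55 mm of the tray's centre, standing level on the tray's floor on its neck (origin 18 to 26 mm above the bench, own z within 0.1 rad of straight up) (horizontal distance between cover and parts_tray below 0.055 m and z of cover in the frame of parts_tray between 0.018 and 0.026 m and angle between cover's own z axis and vertical below 0.1 rad and linear speed of cover below 0.02 m/s); the robot touches nothing.
It fails at once if the cover is dropped (faster than 0.5 m/s, a fall of more than about 13 mm, while out of the fingers) (linear speed of cover above 0.5 m/s and contact force between the fingers and cover below 0.1 N).
It fails at once if a bystander (mug, glue bottle, sanding block) is moved by more than 30 mm (distance of any of tea_mug, glue_bottle, sanding_block from where it was at the start of the episode above 0.03 m).
It also fails if it takes over 43 s, if anything falls off the work surface, if the arm or the gripper's body presses on something with over 40 N, if the wrist force passes 120 N, or if a joint passes its speed limit or range.

ROBOT

A 6-joint arm with a two-finger parallel gripper is mounted at the origin on a cart in front of the work surface, level with it; the furniture and walls round the work are solid. World frame = base frame: x ahead of the robot, y to its left, z up, the work surface at z = 0. Lengths are in m, angles in degrees, forces in N, time in s.
With the tool pointing down it reaches from about 0.275 to 0.85 m from the base axis. Payload 19 kg.
Tool frame: the origin (TCP) lies midway between the tips of the shut fingers; the grasp point (between the pads) lies 19 mm behind it (r.grip_point_offset is the distance from the TCP to the grasp point, in m); z points along the fingers, y is the line along which they close (so a half turn about z gives the same grasp; the last joint's range is limited). The gripper opens to 85 mm and grips with 20 to 120 N. Pads are 22 mm wide; open, the fingers measure 114 mm over their backs; the gripper's body (76 mm by 85 mm) begins 54 mm behind the grasp point. The pads swing forward as they close: fully open they stand 13 mm farther back than shut.
Start: joints at [-77.922, 8.623, 82.357, -0, 89.026, -7.678], TCP at [0.194, -0.541, 0.208] pointing down, gripper open.
Joint ranges: [-160.23, 160.23], [-39.13, 120.54], [6.94, 153.29], [-79.49, 259.48], [9.18, 160.14], [-161.06, 161.06]. Speed limits (degrees/s): [108.29, 108.29, 127.2, 172.46, 172.46, 172.46].

INTERFACE

Orientations are given as a 3x3 rotation matrix whose columns are the frame's x, y, z axes.
In Python, from plant import r gives the robot as it stands. The module is installed in compiled form; this text tells all that it offers.
- The arm moves only by the shell command python3 -m inch 'ROWS'. ROWS is JSON, a list of rows, each a list of 7 numbers: the shift along the tool's x, y, z in m, then the turn, a rotation vector about the tool's x, y, z in degrees, then the finger opening in m, from 0 to 0.0854. In form: [[dx, dy, dz, wx, wy, wz, hand], ...]. A call has exactly 10 rows; each row shifts and turns the commanded pose from where the row before left it, along the tool's axes as they then stand; what a row does not reach is not made up. A row lasts 1/8 s, in which the tool goes at most 62.5 mm and 10.7 degrees, less where a joint would pass 70% of its speed; a pose out of reach is approached as far as the arm can. A call is refused whole if a number of a shift passes 0.0625 or a number of a turn 10.7, either way. A call with a gripper value outside its range is refused whole. The fingers move at their own pace and stop on an object; the grip force is fixed at half the most. Time passes only in rows, so rows that do not move let the fingers close, or fill a call up. It gives the time, the measured TCP pose, the force, the opening and the grip force at its end, in the units of the state.
- r.get_obs(): the state, without advancing time (a new reading comes with each control period).
- r.camera(name): name is "side" or "top" or "wrist"; returns (picture, depth): 400x640x3 uint8, red, green, blue; 400x640 float32, m along the optical axis (not along the pixel's ray), 0 where there is no reading.
- r.get_calibration(name): a dict with "fx", "fy", "cx", "cy" (pixels), "eye" and "attitude" of the camera in the world. Camera axes: x right, y down, z forward; pixel columns grow to the right and rows downward; lengths in m; the calibration is good to about 2 mm. A picture is of the moment at which its call begins: read the wrist's pose just before it. get_calibration takes no time and is no camera call; for the wrist camera it gives the pose at the moment of the call.
- r.hand_in(): hands the job in; it is judged then, once.
The state is a dict: "t": time; "joints": joint angles; "joint_vel": joint speeds; "effort": joint torques, N m; "tool_pos": TCP position; "tcp_rot": TCP orientation; "contact_force": force on the tool from outside, world axes, zero at the start; "moment": the same for the moment, N m; "gripper_width": opening from 0.0 (shut) to 1.0 (fully open); "finger_force": force on a finger pad.
Only numpy, scipy, OpenCV 4.12 (cv2) and the standard library are available. Lean on these libraries where they do the work, as an engineer would, in place of code of your own. Each camera call takes 0.05 s, during which the arm holds its last target. There are 200 camera calls.

## Working session

There is one attempt and no reset: what is moved stays moved. The work goes in short steps, Python scripts to look and compute and a shell command to move; the robot and the scene stay as the last step left them, time stands still between calls to the robot, and variables do not carry over. Pictures are saved under pics/ and viewed, at most 10 in all, crops included, and the job is handed in when it is done.

```bash
mkdir -p pics
cat > h.py <<'E'
import numpy as np, cv2
from plant import r
def grab(n):
    c=r.get_calibration(n); im,d=r.camera(n); return im,d,c
def cloud(d,c):
    v,u=np.indices(d.shape); R=np.array(c['attitude'])
    P=np.stack([(u-c['cx'])/c['fx']*d,(v-c['cy'])/c['fy']*d,d],-1)
    return P@R.T+np.array(c['eye'])
def save(n,im): cv2.imwrite('pics/'+n,cv2.cvtColor(im,cv2.COLOR_RGB2BGR))
E
python3 - <<'E'
from h import *
for n in ('top','side'):
    im,d,c=grab(n); save(n+'1.png',im); np.savez(n+'1.npz',im=im,d=d,P=cloud(d,c))
    print(n,c)
print(r.get_obs())
E
```

```text
top {'fx': 397.74382570410563, 'fy': 397.74382570410563, 'cx': 315.4452823815953, 'cy': 199.11749125779875, 'eye': array([0.35451964, 0.28007398, 1.05553829]), 'attitude': array([[ 0.0103858 , -0.983457  ,  0.18084378],
       [-0.9999128 , -0.00873905,  0.00990031],
       [-0.00815613, -0.18093083, -0.983462  ]])}
side {'fx': 382.1178948031883, 'fy': 382.1178948031883, 'cx': 316.7081202338521, 'cy': 208.67372693297582, 'eye': array([0.14395252, 0.97172084, 0.71219575]), 'attitude': array([[-0.87860166, -0.30796923,  0.36498503],
       [-0.47712457,  0.533632  , -0.69827576],
       [ 0.02027976, -0.78764957, -0.61578964]])}
{'t': 0.1, 'joints': array([-7.79213659e+01,  8.64622408e+00,  8.23874484e+01, -1.07389083e-04,
        8.90254503e+01, -7.67711209e+00]), 'joint_vel': array([ 0.00827651,  0.01847254, -0.01435441,  0.02908317, -0.12181374,
        0.00612971]), 'effort': array([ 4.94127991e-03, -7.14381909e+01, -5.71787381e+01,  1.60293155e-05,
        7.32351415e-03,  2.76469194e-05]), 'tool_pos': array([ 0.1942927 , -0.54093114,  0.20767074]), 'tcp_rot': array([[ 9.41142124e-01,  3.38011027e-01, -2.17759100e-04],
       [ 3.38011070e-01, -9.41141594e-01,  1.00865099e-03],
       [ 1.35993011e-04, -1.02288892e-03, -9.99999468e-01]]), 'contact_force': array([0.31404306, 0.12804372, 1.01224011]), 'moment': array([-0.0285701 ,  0.02421025,  0.01855606]), 'finger_force': 0.0, 'gripper_width': 1.0014054208394745}
```

View pics/top1.png

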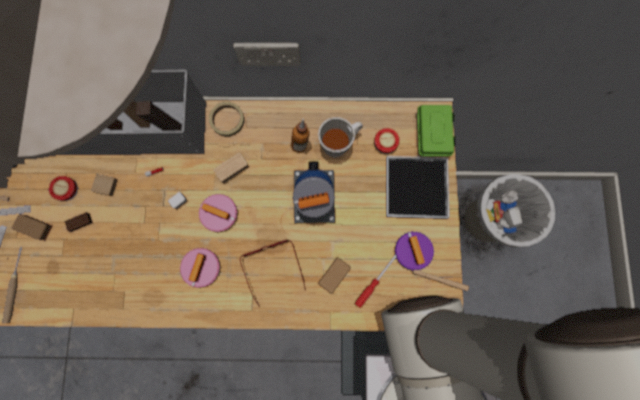

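View pics/side1.png

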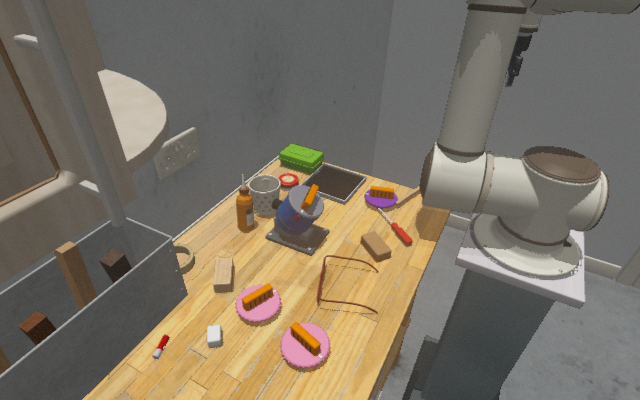

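The lookalikes are pink (217,212), pink (199,268), purple (414,250) and the grey one on the blue canister (314,200) in the top view. The grey one fits: it sits on the canister with the base plate. The sanding block is at (334,275) and the tray at (417,187). I'll confirm with a crop and measure.

Run:
```python
from h import *
z=np.load('top1.npz'); s=np.load('side1.npz')
a=cv2.resize(z['im'][155:230,280:350],None,fx=5,fy=5,interpolation=2); b=cv2.resize(s['im'][175:255,260:335],None,fx=5,fy=5,interpolation=2)
o=np.zeros((400,a.shape[1]+b.shape[1],3),np.uint8); o[:a.shape[0],:a.shape[1]]=a;o[:b.shape[0],a.shape[1]:]=b; save('crop.png',o)
def fitplane(p):
    for _ in range(5):
        m=np.median(p,0) if _==0 else p.mean(0); n=np.linalg.svd(p-m,full_matrices=False)[2][2]; n*=np.sign(n[2]); e=abs((p-m)@n); p=p[e<max(.003,2*np.median(e))]
    return m,n,len(p)
for nm,q,(v0,v1,u0,u1) in (('top',z,(155,230,285,345)),('side',s,(175,255,260,335))):
    hsv=cv2.cvtColor(q['im'],cv2.COLOR_RGB2HSV); P=q['P']
    box=np.zeros(P.shape[:2],bool); box[v0:v1,u0:u1]=1; box&=q['d']>0
    H,S,V=hsv[...,0],hsv[...,1],hsv[...,2]
    org=box&(H<16)&(S>170)&(V>110)&(P[...,2]>.09)
    p=P[org]; m=p.mean(0); U,D,Vt=np.linalg.svd(p-m,full_matrices=False)
    print(nm,'orange',len(p),m.round(4),Vt[0].round(3),p.min(0).round(3),p.max(0).round(3))
    t=(p-m)@Vt[0]; print(' len',np.ptp(t))
    g=box&(S<110)&(P[...,2]>.09)
    print(' grey',g.sum(),fitplane(P[g]),P[g].mean(0))
    # steel plate
    st=box&(S<110)&(P[...,2]<.03)
    print(' plate',st.sum(),np.round(np.percentile(P[st],[2,50,98],axis=0),3).tolist())
# plate rect & tray in top
P=z['P'];hsv=cv2.cvtColor(z['im'],cv2.COLOR_RGB2HSV)
for nm,(v0,v1,u0,u1) in (('tray',(148,225,380,455)),('plate',(165,228,288,340))):
    m=np.zeros(P.shape[:2],np.uint8); m[v0:v1,u0:u1]=1
    m&=((hsv[...,1]<90)|(hsv[...,0]>60)).astype(np.uint8); 
    c=max(cv2.findContours(m,0,1)[0],key=cv2.contourArea); rc=cv2.minAreaRect(c); print(nm,rc)
    C=r.get_calibration('top'); R=np.array(C['attitude'])
    bp=cv2.boxPoints(rc); ray=np.c_[(bp[:,0]-C['cx'])/C['fx'],(bp[:,1]-C['cy'])/C['fy'],np.ones(4)]@R.T
    h=.014 if nm=='tray' else .008
    W=C['eye']+ray*((h-C['eye'][2])/ray[:,2:]); print(W.round(4).tolist(),W.mean(0).round(4))
```

```text
top orange 254 [0.5162 0.2943 0.1582] [-0.212  0.972 -0.101] [0.502 0.26  0.143] [0.536 0.327 0.167]
 len 0.0679882282004747
 grey 1170 (array([0.53113609, 0.29453006, 0.13528456]), array([-0.48052141, -0.01889873,  0.87677934]), 775) [0.53938913 0.2944427  0.13224828]
 plate 2123 [[0.468, 0.214, -0.003], [0.533, 0.282, 0.002], [0.666, 0.372, 0.015]]
side orange 63 [0.5132 0.3225 0.1448] [-0.015 -0.923  0.383] [0.5   0.262 0.114] [0.527 0.347 0.161]
 len 0.09309191527739097
 grey 1190 (array([0.54492569, 0.30946512, 0.1177789 ]), array([0.17494795, 0.07543804, 0.98168341]), 894) [0.54573826 0.3090464  0.121715  ]
 plate 2030 [[0.451, 0.005, -0.002], [0.567, 0.284, 0.009], [0.713, 0.363, 0.028]]
tray ((416.8284912109375, 186.67578125), (73.22175598144531, 62.22599792480469), 1.5911405086517334)
[[0.5002, 0.1215, 0.014], [0.6706, 0.1136, 0.014], [0.6665, -0.0842, 0.014], [0.4966, -0.0708, 0.014]] [0.5835 0.02   0.014 ]
plate ((313.5, 193.5), (57.0, 51.0), 90.0)
[[0.6409, 0.3663, 0.008], [0.6421, 0.2275, 0.008], [0.4861, 0.2276, 0.008], [0.4848, 0.3627, 0.008]] [0.5635 0.296  0.008 ]
```

View pics/crop.png

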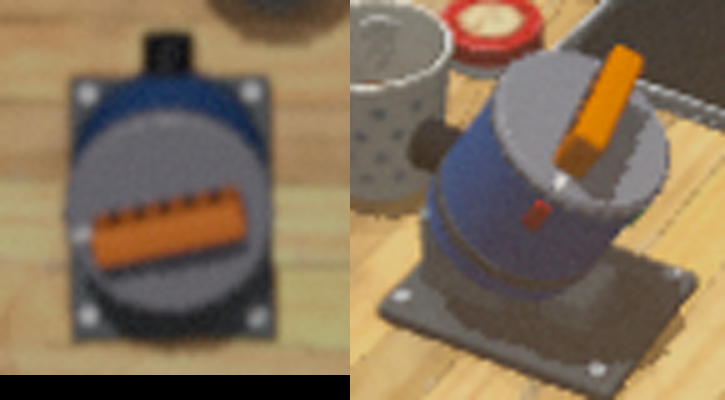

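The crop confirms the target: a grey disc on the blue canister, with its white pointer by the red mark. From this the seat is at about (0.533, 0.294, 0.125), the axis at about (-0.5, -0.01, 0.866), and the tray centre at about (0.5835, 0.020). Next I'll plan the move.

```bash
cat >> h.py <<'E'
from scipy.spatial.transform import Rotation as Ro
def plan(p,R,N,p0=None,R0=None):
    o=r.get_obs(); p0=o['tool_pos'] if p0 is None else np.array(p0); R0=o['tcp_rot'] if R0 is None else R0
    w=Ro.from_matrix(R0.T@R).as_rotvec()/N; S=sum(Ro.from_rotvec(w*k).as_matrix() for k in range(N))
    d=np.linalg.solve(S,R0.T@(np.array(p)-p0)); print('row x',N,d.round(5).tolist(),np.degrees(w).round(3).tolist())
def frame(z,x):
    z=np.array(z)/np.linalg.norm(z); x=np.array(x)-np.dot(x,z)*z; x/=np.linalg.norm(x); return np.c_[x,np.cross(z,x),z]
A=np.array([-.5,-.01,.866]); SEAT=np.array([.533,.294,.125])
RG=frame(-A,[-.212,.972,-.101])
E
python3 - <<'E'
from h import *
az=np.radians(102); Rd=frame([0,0,-1],[np.cos(az),np.sin(az),0])
plan([.44,.29,.29],Rd,20)
plan(SEAT+A*.112,RG,10,[.44,.29,.29],Rd)
E
```

```text
row x 20 [0.04572, -0.012, -0.0041] [-0.002, -0.002, -4.112]
row x 10 [-0.00019, 0.00204, 0.00756] [-2.938, -0.609, -0.165]
```

```bash
R='[0.0457,-0.012,-0.0041,0,0,-4.11,0.085]'; python3 -m inch '[[0.0457,-0.012,-0.0041,0,0,-4.11,0.085],[0.0457,-0.012,-0.0041,0,0,-4.11,0.085],[0.0457,-0.012,-0.0041,0,0,-4.11,0.085],[0.0457,-0.012,-0.0041,0,0,-4.11,0.085],[0.0457,-0.012,-0.0041,0,0,-4.11,0.085],[0.0457,-0.012,-0.0041,0,0,-4.11,0.085],[0.0457,-0.012,-0.0041,0,0,-4.11,0.085],[0.0457,-0.012,-0.0041,0,0,-4.11,0.085],[0.0457,-0.012,-0.0041,0,0,-4.11,0.085],[0.0457,-0.012,-0.0041,0,0,-4.11,0.085]]'
```

```text
t: 1.35
tool_pos: [0.4733, -0.1704, 0.249]
tcp_rot: [[0.485, 0.875, -0.0], [0.875, -0.485, 0.0], [0.0, -0.001, -1.0]]
contact_force: [1.1, -0.1, 0.9]
gripper_width: 0.995
finger_force: 0.0
```

```bash
python3 -m inch '[[0.0457,-0.012,-0.0041,0,0,-4.11,0.085],[0.0457,-0.012,-0.0041,0,0,-4.11,0.085],[0.0457,-0.012,-0.0041,0,0,-4.11,0.085],[0.0457,-0.012,-0.0041,0,0,-4.11,0.085],[0.0457,-0.012,-0.0041,0,0,-4.11,0.085],[0.0457,-0.012,-0.0041,0,0,-4.11,0.085],[0.0457,-0.012,-0.0041,0,0,-4.11,0.085],[0.0457,-0.012,-0.0041,0,0,-4.11,0.085],[0.0457,-0.012,-0.0041,0,0,-4.11,0.085],[0.0457,-0.012,-0.0041,0,0,-4.11,0.085]]'
python3 -c "
from h import *
plan(SEAT+A*.112,RG,10)"
```

```text
t: 2.6
tool_pos: [0.4394, 0.2908, 0.29]
tcp_rot: [[-0.21, 0.978, -0.001], [0.978, 0.21, -0.0], [-0.0, -0.001, -1.0]]
contact_force: [0.5, -0.0, -0.9]
gripper_width: 0.993
finger_force: 0.0
row x 10 [-0.00029, 0.00208, 0.00758] [-2.941, -0.611, -0.156]
```

```bash
python3 -m inch '[[-0.0003,0.0021,0.0076,-2.94,-0.61,-0.16,0.085],[-0.0003,0.0021,0.0076,-2.94,-0.61,-0.16,0.085],[-0.0003,0.0021,0.0076,-2.94,-0.61,-0.16,0.085],[-0.0003,0.0021,0.0076,-2.94,-0.61,-0.16,0.085],[-0.0003,0.0021,0.0076,-2.94,-0.61,-0.16,0.085],[-0.0003,0.0021,0.0076,-2.94,-0.61,-0.16,0.085],[-0.0003,0.0021,0.0076,-2.94,-0.61,-0.16,0.085],[-0.0003,0.0021,0.0076,-2.94,-0.61,-0.16,0.085],[-0.0003,0.0021,0.0076,-2.94,-0.61,-0.16,0.085],[-0.0003,0.0021,0.0076,-2.94,-0.61,-0.16,0.085]]'
python3 - <<'E'
from h import *
im,d,c=grab('wrist'); save('w1.png',im); P=cloud(d,c); np.savez('w1.npz',im=im,d=d,P=P)
hsv=cv2.cvtColor(im,cv2.COLOR_RGB2HSV); H,S,V=[hsv[...,i] for i in range(3)]
ok=(d>0)&(np.linalg.norm(P-(SEAT+.02*A),axis=-1)<.09)
h=(P-SEAT)@A
g=ok&(S<80)&(abs(h-.008)<.012); p=P[g]; n=None
for k in range(4):
    m=p.mean(0); n=np.linalg.svd(p-m,full_matrices=False)[2][2]; n*=np.sign(n[2]); p=p[abs((p-m)@n)<.002]
print('disc',len(p),m,n)
org=ok&(H<18)&(S>150)&(V>90); q=P[org]; hq=(q-m)@n; t=q[hq>.026]; print('orange',len(q),np.percentile(hq,[2,50,98]),len(t))
t2=t-np.outer((t-m)@n,n); e1=frame(n,[0,1,0]); uv=((t-m)@e1[:,:2]).astype(np.float32)
rc=cv2.minAreaRect(uv*1000); print(rc); cen=m+e1[:,:2]@(np.array(rc[0])/1000); b=cv2.boxPoints(rc)/1000@e1[:,:2].T
L=max((b[1]-b[0],b[2]-b[1]),key=np.linalg.norm); print('axis pt on disc top',cen,'seat',cen-.008*n,'bar dir',L/np.linalg.norm(L),'RG x',RG[:,0])
E
```

```text
t: 3.85
tool_pos: [0.478, 0.2913, 0.2216]
tcp_rot: [[-0.206, 0.84, 0.501], [0.972, 0.233, 0.009], [-0.109, 0.489, -0.865]]
contact_force: [0.1, -0.2, -0.1]
gripper_width: 0.994
finger_force: 0.0
disc 6427 [0.52677261 0.2989092  0.13143839] [-0.50007945 -0.01021218  0.86591931]
orange 1738 [0.01745002 0.0296718  0.03132993] 1659
((-3.742168426513672, -1.455911636352539), (70.70233154296875, 17.128456115722656), 13.012661933898926)
axis pt on disc top [0.52805249 0.29516722 0.13213341] seat [0.53205313 0.29524892 0.12520606] bar dir [-0.19996212  0.97426952 -0.10399067] RG x [-0.20760868  0.97216041 -0.10864057]
```

View pics/w1.png

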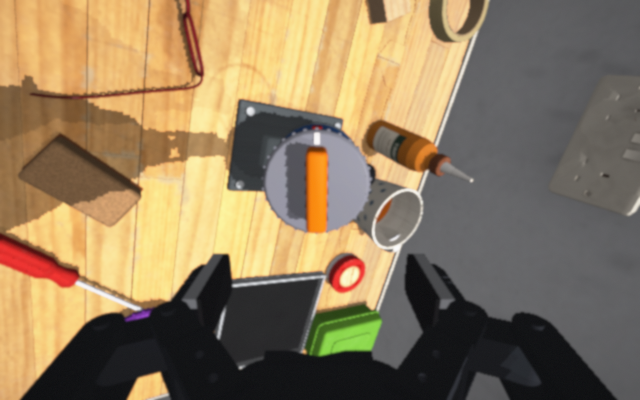

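The wrist view shows the bar centred near (317,190) with the pointer at (317,138). The refined seat is (0.532, 0.2952, 0.1252). Now I'll plan the descent along the axis.

```bash
sed -i 's/^A=.*/A=np.array([-.5,-.01,.866]); A\/=np.linalg.norm(A); SEAT=np.array([.532,.2952,.1252])/; s/^RG=.*/RG=frame(-A,[-.2,.974,-.104])/' h.py; python3 -c "
from h import *
plan(SEAT+A*.012,RG,10)"
```

```text
row x 10 [0.00031, 2e-05, 0.00975] [0.012, 0.01, 0.049]
```

```bash
python3 -m inch '[[0.0003,0,0.0098,0,0,0.05,0.06],[0.0003,0,0.0098,0,0,0.05,0.06],[0.0003,0,0.0098,0,0,0.05,0.06],[0.0003,0,0.0098,0,0,0.05,0.06],[0.0003,0,0.0098,0,0,0.05,0.06],[0.0003,0,0.0098,0,0,0.05,0.06],[0.0003,0,0.0098,0,0,0.05,0.06],[0.0003,0,0.0098,0,0,0.05,0.06],[0.0003,0,0.0098,0,0,0.05,0.06],[0.0003,0,0.0097,0,0,0.05,0.06]]'
python3 -c "
from h import *
plan(SEAT+A*.012,RG,1)"
```

```text
t: 5.15
tool_pos: [0.5267, 0.2952, 0.1364]
tcp_rot: [[-0.199, 0.843, 0.5], [0.975, 0.224, 0.009], [-0.104, 0.489, -0.866]]
contact_force: [-0.2, 0.1, 0.4]
gripper_width: 0.703
finger_force: 0.0
row x 1 [0.00011, -0.00105, 0.00037] [0.011, 0.043, -0.072]
```

```bash
python3 -m inch '[[0,-0.001,0,0,0,0,0.04],[0,0,0,0,0,0,0.02],[0,0,0,0,0,0,0.005],[0,0,0,0,0,0,0.005],[0,0,0,0,0,0,0.005],[0,0,0,0,0,0,0.005],[0,0,0,0,0,0,0.005],[0,0,0,0,0,0,0.005],[0,0,0,0,0,0,0.005],[0,0,0,0,0,0,0.005]]'
```

```text
t: 6.4
tool_pos: [0.5255, 0.2951, 0.1371]
tcp_rot: [[-0.199, 0.843, 0.501], [0.975, 0.224, 0.01], [-0.104, 0.49, -0.866]]
contact_force: [-5.7, -1.9, 5.3]
gripper_width: 0.162
finger_force: 59.0
```

```bash
python3 -m inch '[[0,0,0,0,0,-8,0.005],[0,0,0,0,0,-8,0.005],[0,0,0,0,0,-8,0.005],[0,0,0,0,0,-8,0.005],[0,0,0,0,0,-8,0.005],[0,0,0,0,0,-8,0.005],[0,0,0,0,0,-8,0.005],[0,0,0,0,0,-8,0.005],[0,0,0,0,0,-8,0.005],[0,0,0,0,0,-6,0.005]]'
python3 - <<'E'
from h import *
print(r.get_obs()['moment'],r.get_obs()['joints'])
im,d,c=grab('top'); s=grab('side')[0]
a=cv2.resize(im[140:240,260:360],None,fx=4,fy=4,interpolation=2);b=cv2.resize(s[150:250,240:340],None,fx=4,fy=4,interpolation=2); save('turn.png',np.hstack([a,b]))
E
```

```text
t: 7.65
tool_pos: [0.5257, 0.2952, 0.1372]
tcp_rot: [[-0.865, -0.023, 0.501], [-0.02, 1.0, 0.01], [-0.501, -0.002, -0.865]]
contact_force: [-3.6, -1.8, 5.6]
gripper_width: 0.16
finger_force: 59.3
[ 0.0348753   0.34546587 -0.21345519] [ 29.94770748  -1.3323468  106.88039335 -18.64875601  49.07652404
 -52.26226392]
```

View pics/turn.png

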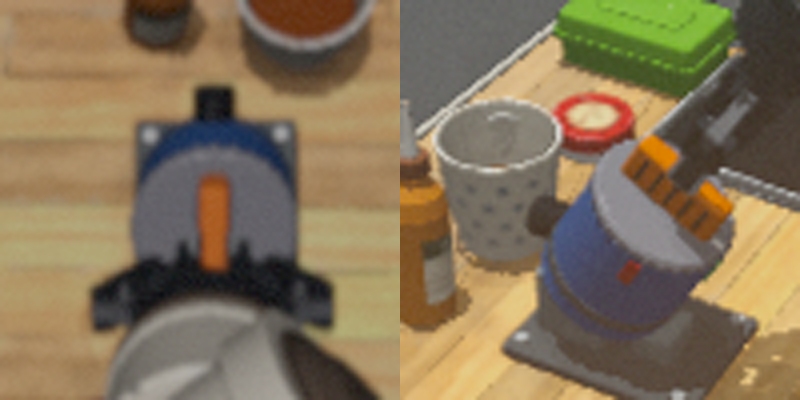

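The picture shows the bar at (213,222) now pointing straight at the robot, so the cover is open and still seated. Next comes the lift along the axis.

```bash
python3 -m inch '[[0,0,-0.003,0,0,0,0.005],[0,0,-0.005,0,0,0,0.005],[0,0,-0.007,0,0,0,0.005],[0,0,-0.01,0,0,0,0.005],[0,0,-0.012,0,0,0,0.005],[0,0,-0.015,0,0,0,0.005],[0,0,-0.015,0,0,0,0.005],[0,0,-0.015,0,0,0,0.005],[0,0,-0.015,0,0,0,0.005],[0,0,-0.01,0,0,0,0.005]]'
python3 - <<'E'
from h import *
# level the held cover: tool down, x toward robot; arc to above the tray
Rd=frame([0,0,-1],[-1,-.02,0])
o=r.get_obs(); p=o['tool_pos']; print(p)
q=np.array([.52,.22,.27]); plan(q,Rd,10); t=np.array([.5835,.02,.12]); plan(t,Rd,10,q,Rd)
E
```

```text
t: 9.0
tool_pos: [0.4716, 0.294, 0.2303]
tcp_rot: [[-0.865, -0.019, 0.501], [-0.016, 1.0, 0.01], [-0.501, 0.0, -0.865]]
contact_force: [-0.1, -0.2, -2.1]
gripper_width: 0.164
finger_force: 58.6
[0.47163949 0.29404432 0.23026089]
row x 10 [-0.00569, -0.0075, -0.0025] [-0.001, 3.006, -0.005]
row x 10 [-0.00595, -0.02012, 0.015] [0.0, 0.0, 0.0]
```

```bash
python3 -m inch '[[-0.0057,-0.0075,-0.0025,0,3,0,0.005],[-0.0057,-0.0075,-0.0025,0,3,0,0.005],[-0.0057,-0.0075,-0.0025,0,3,0,0.005],[-0.0057,-0.0075,-0.0025,0,3,0,0.005],[-0.0057,-0.0075,-0.0025,0,3,0,0.005],[-0.0057,-0.0075,-0.0025,0,3,0,0.005],[-0.0057,-0.0075,-0.0025,0,3,0,0.005],[-0.0057,-0.0075,-0.0025,0,3,0,0.005],[-0.0057,-0.0075,-0.0025,0,3,0,0.005],[-0.0057,-0.0075,-0.0025,0,3,0,0.005]]'
python3 -m inch '[[-0.006,-0.02,0.015,0,0,0,0.005],[-0.006,-0.02,0.015,0,0,0,0.005],[-0.006,-0.02,0.015,0,0,0,0.005],[-0.006,-0.02,0.015,0,0,0,0.005],[-0.006,-0.02,0.015,0,0,0,0.005],[-0.006,-0.02,0.015,0,0,0,0.005],[-0.006,-0.02,0.015,0,0,0,0.005],[-0.006,-0.02,0.015,0,0,0,0.005],[-0.006,-0.02,0.015,0,0,0,0.005],[-0.006,-0.02,0.015,0,0,0,0.005]]'
python3 - <<'E'
from h import *
a=grab('side')[0]; b,d,c=grab('top')
save('tray.png',np.hstack([cv2.resize(a[120:220,270:370],None,fx=4,fy=4,interpolation=2),cv2.resize(b[130:230,360:460],None,fx=4,fy=4,interpolation=2)]))
s=grab('side'); P=cloud(s[1],s[2]); S=cv2.cvtColor(s[0],cv2.COLOR_RGB2HSV)[...,1]
o=r.get_obs(); print(o['tool_pos'],o['tcp_rot'])
g=(s[1]>0)&(S<90)&(np.linalg.norm(P[...,:2]-o['tool_pos'][:2],axis=-1)<.05)&(abs(P[...,2]-(o['tool_pos'][2]-.004))<.012)
p=P[g]
for k in range(5):
    m=p.mean(0); n=np.linalg.svd(p-m,full_matrices=False)[2][2]; n*=np.sign(n[2]); p=p[abs((p-m)@n)<.0025]
print('disc top',len(p),m,n)
E
```

```text
t: 10.25
tool_pos: [0.5206, 0.2196, 0.2692]
tcp_rot: [[-1.0, -0.019, -0.001], [-0.019, 1.0, -0.0], [0.001, -0.0, -1.0]]
contact_force: [-0.4, -0.4, -1.5]
gripper_width: 0.164
finger_force: 58.6
t: 11.5
tool_pos: [0.5847, 0.0197, 0.1179]
tcp_rot: [[-1.0, -0.019, 0.0], [-0.019, 1.0, -0.0], [-0.0, -0.0, -1.0]]
contact_force: [0.1, 0.3, -1.2]
gripper_width: 0.163
finger_force: 58.6
[0.5841996  0.01990951 0.11779722] [[-9.99843885e-01 -1.76284319e-02 -1.20158538e-03]
 [-1.76283659e-02  9.99844606e-01 -6.55075947e-05]
 [ 1.20255346e-03 -4.43153813e-05 -9.99999276e-01]]
disc top 194 [0.57829527 0.03984687 0.11101877] [-0.00967794  0.01689541  0.99981042]
```

View pics/tray.png

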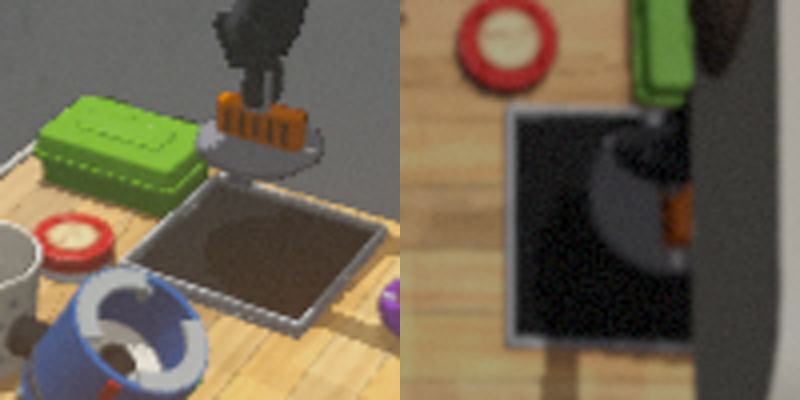

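The crops show the cover held level over the tray, with its shadow on the tray floor. I'll descend now.

```bash
python3 -m inch '[[0,0,0.01,0,0,0,0.005],[0,0,0.012,0,0,0,0.005],[0,0,0.012,0,0,0,0.005],[0,0,0.012,0,0,0,0.005],[0,0,0.01,0,0,0,0.005],[0,0,0.008,0,0,0,0.005],[0,0,0.006,0,0,0,0.005],[0,0,0.004,0,0,0,0.005],[0,0,0.002,0,0,0,0.005],[0,0,0.001,0,0,0,0.005]]'
python3 -m inch '[[0,0,0.0003,0,0,0,0.005],[0,0,0.0003,0,0,0,0.005],[0,0,0.0003,0,0,0,0.005],[0,0,0.0003,0,0,0,0.005],[0,0,0.0003,0,0,0,0.005],[0,0,0.0003,0,0,0,0.005],[0,0,0.0003,0,0,0,0.005],[0,0,0.0003,0,0,0,0.005],[0,0,0,0,0,0,0.005],[0,0,0,0,0,0,0.005]]'
```

```text
t: 12.9
tool_pos: [0.5844, 0.021, 0.042]
tcp_rot: [[-1.0, -0.019, 0.001], [-0.019, 1.0, -0.0], [-0.001, -0.0, -1.0]]
contact_force: [0.1, 0.5, -1.4]
gripper_width: 0.161
finger_force: 58.7
t: 14.15
tool_pos: [0.5843, 0.021, 0.0396]
tcp_rot: [[-1.0, -0.019, 0.0], [-0.019, 1.0, -0.0], [-0.0, -0.0, -1.0]]
contact_force: [0.3, -0.8, -1.9]
gripper_width: 0.16
finger_force: 58.7
```

```bash
python3 -m inch '[[0,0,0.0003,0,0,0,0.005],[0,0,0.0003,0,0,0,0.005],[0,0,0.0003,0,0,0,0.005],[0,0,0.0003,0,0,0,0.005],[0,0,0.0002,0,0,0,0.005],[0,0,0.0002,0,0,0,0.005],[0,0,0.0002,0,0,0,0.005],[0,0,0.0002,0,0,0,0.005],[0,0,0,0,0,0,0.005],[0,0,0,0,0,0,0.005]]'
```

```text
t: 15.4
tool_pos: [0.5843, 0.021, 0.0376]
tcp_rot: [[-1.0, -0.019, 0.0], [-0.019, 1.0, -0.0], [-0.0, -0.0, -1.0]]
contact_force: [-0.8, 0.1, -2.0]
gripper_width: 0.164
finger_force: 58.7
```

```bash
python3 -m inch '[[0,0,0.0002,0,0,0,0.005],[0,0,0.0002,0,0,0,0.005],[0,0,0.0002,0,0,0,0.005],[0,0,0.0002,0,0,0,0.005],[0,0,0.0002,0,0,0,0.005],[0,0,0.0002,0,0,0,0.005],[0,0,0,0,0,0,0.005],[0,0,0,0,0,0,0.005],[0,0,0,0,0,0,0.005],[0,0,0,0,0,0,0.005]]'
```

```text
t: 16.65
tool_pos: [0.5843, 0.021, 0.0364]
tcp_rot: [[-1.0, -0.019, 0.0], [-0.019, 1.0, -0.0], [-0.0, -0.0, -1.0]]
contact_force: [1.0, 0.3, -1.2]
gripper_width: 0.164
finger_force: 58.7
```

```bash
python3 -m inch '[[0,0,0.0002,0,0,0,0.005],[0,0,0.0002,0,0,0,0.005],[0,0,0.0002,0,0,0,0.005],[0,0,0.0002,0,0,0,0.005],[0,0,0.0002,0,0,0,0.005],[0,0,0.0002,0,0,0,0.005],[0,0,0,0,0,0,0.005],[0,0,0,0,0,0,0.005],[0,0,0,0,0,0,0.005],[0,0,0,0,0,0,0.005]]'
```

```text
t: 17.9
tool_pos: [0.5844, 0.021, 0.0355]
tcp_rot: [[-1.0, -0.019, 0.001], [-0.019, 1.0, -0.0], [-0.001, -0.0, -1.0]]
contact_force: [-3.4, 1.0, 5.7]
gripper_width: 0.16
finger_force: 60.6
```

The contact force shows it has touched down. I'll release and retreat.

```bash
python3 -m inch '[[0,0,0,0,0,0,0.02],[0,0,0,0,0,0,0.025],[0,0,0,0,0,0,0.03],[0,0,0,0,0,0,0.04],[0,0,0,0,0,0,0.05],[0,0,0,0,0,0,0.06],[0,0,0,0,0,0,0.06],[0,0,0,0,0,0,0.06],[0,0,-0.003,0,0,0,0.06],[0,0,-0.006,0,0,0,0.06]]'
python3 -m inch '[[0,0,-0.01,0,0,0,0.06],[0,0,-0.012,0,0,0,0.06],[0,0,-0.012,0,0,0,0.06],[0,0,-0.015,0,0,0,0.06],[0,0,-0.015,0,0,0,0.06],[0,0,-0.02,0,0,0,0.06],[0,0,-0.02,0,0,0,0.06],[0,0,-0.02,0,0,0,0.06],[0,0,-0.01,0,0,0,0.06],[0,0,0,0,0,0,0.06]]'
python3 - <<'E'
from h import *
a=grab('side')[0]; im,d,c=grab('wrist'); P=cloud(d,c); save('end.png',np.hstack([a[100:300,220:460],im[:200]]))
S=cv2.cvtColor(im,cv2.COLOR_RGB2HSV)[...,1]
g=(d>0)&(S<90)&(np.linalg.norm(P[...,:2]-[.5843,.021],axis=-1)<.055)&(abs(P[...,2]-.03)<.008)
p=P[g]
for k in range(4):
    m=p.mean(0); n=np.linalg.svd(p-m,full_matrices=False)[2][2]; n*=np.sign(n[2]); p=p[abs((p-m)@n)<.002]
print('disc top',len(p),m,n)
E
```

```text
t: 19.15
tool_pos: [0.5843, 0.021, 0.0444]
tcp_rot: [[-1.0, -0.019, 0.0], [-0.019, 1.0, -0.0], [-0.0, -0.0, -1.0]]
contact_force: [-0.9, -0.2, -0.2]
gripper_width: 0.703
finger_force: 0.0
t: 20.4
tool_pos: [0.5845, 0.021, 0.1788]
tcp_rot: [[-1.0, -0.019, 0.001], [-0.019, 1.0, -0.0], [-0.001, -0.0, -1.0]]
contact_force: [0.5, -0.4, -0.3]
gripper_width: 0.7
finger_force: 0.0
disc top 4885 [0.58128066 0.02030196 0.03023185] [-9.79495755e-04 -1.36506917e-04  9.99999511e-01]
```

View pics/end.png

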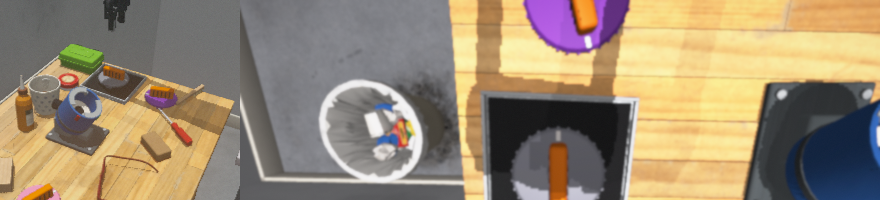

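The cover stands level in the tray at (558,170), its disc top at 30.2 mm, so its origin is about 22 mm above the bench. The gripper is clear and the bystanders are where they were.

```bash
python3 -c "
from plant import r
print(r.hand_in())"
```

```text
the job is handed in; nothing more can be done
None
```

The grey cover was turned open, lifted off the canister and set down level, grip up, near the tray's centre. The job is handed in at about 20.5 s, but the interface did not report a verdict.

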